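# Snap the end cap onto the finished bead column

## Robot

A 7-joint arm with a two-finger parallel gripper is mounted at the origin on the work surface. World frame = base frame: x ahead of the robot, y to its left, z up, the work surface at z = 0. Lengths are in m, angles in rad, forces in N, time in s.
With the tool pointing down it reaches from about 0.4 to 0.875 m from the base axis. Payload 19.3 kg.
Tool frame: the origin (TCP) lies between the finger pads, 19 mm behind the fingertips; this is the grasp point; y points along the fingers, x is the direction in which the jaws open and shut, and the axes are right-handed (so a half turn about y gives the same grasp; the last joint's range is limited). The gripper opens to 85 mm and grips with 20 to 120 N. Pads are 22 mm wide; open, the fingers measure 114 mm over their backs; the gripper's body (76 mm by 85 mm) begins 54 mm behind the grasp point. The pads swing forward as they close: fully open they stand 13 mm farther back than shut.
Start: joints at [-1.252, 0.521, -0.036, 1.599, 0.021, 1.021, -0.113], TCP at [0.237, 0.578, 0.25] pointing down, gripper open.
Joint ranges: [-2.91, 2.91], [-0.3, 2.13], [-1.5, 1.42], [0.17, 2.43], [-1.26, 4.41], [0.16, 1.93], [-2.52, 2.52]. Speed limits (rad/s): [1.89, 1.89, 2.39, 2.39, 3.01, 3.01, 3.01].

## Interface

Orientations are given as [roll, pitch, yaw] about the fixed x, y, z axes, in that order (R = Rz(yaw) Ry(pitch) Rx(roll)).
In Python, from workcell import monitor, grab_frame, workorder gives the robot as it stands.
- The arm moves only by the tool drive_tool, never from a script. Its argument "steps" is one flat list of numbers, 5 for each row, row after row: the finger opening in mm, from 0 to 85.4, then the shift along the world's x, y, z in mm, then the turn about the world's z in degrees. In form: [fingers, tx, ty, tz, twist, fingers, tx, ty, tz, twist, ...]. A call has exactly 5 rows; each row shifts and turns the commanded pose from where the row before left it; what a row does not reach is not made up. A row lasts 1/12 s, in which the tool goes at most 41.7 mm and 7.16 degrees, less where a joint would pass 70% of its speed; a pose out of reach is approached as far as the arm can. A call is refused whole if a number of a shift passes 41.7 or a number of a turn 7.16, either way. A call with a gripper value outside its range is refused whole. The fingers move at their own pace and stop on an object; "grip_force" is the grip in N (left out, the last holds). Time passes only in rows, so rows that do not move let the fingers close, or fill a call up. It gives the time, the measured TCP pose, the force and the opening at its end, in the units of the state.
- monitor.observe(): the state, without advancing time (a new reading comes with each control period).
- grab_frame(name): name is "side" or "top"; returns a dict with "frame" (480x640x3 uint8, red, green, blue), "vertical_fov" (degrees; the focal length in pixels is half the picture's height over the tangent of half this angle, whatever the lens; pixels are square), "cx", "cy" (the principal point, pixels), "k1" (the pictures are not rectified: a ray, as slopes to the right and down, at radius r is drawn at 1 + k1 r^2 times it, then the intrinsics apply), "xyz" and "orientation" of the camera in the world. Camera axes: x right, y down, z forward; pixel columns grow to the right and rows downward; lengths in m; the calibration is good to about 2 mm. A picture is of the moment at which its call begins. There is no depth.
- workorder.job_done(): hands the job in, once; it reports no verdict.
The state is a dict: "clock": time; "qpos": joint angles; "qd": joint speeds; "joint_efforts": joint torques, N m; "position": TCP position; "tool_rot": TCP orientation; "force": force on the tool from outside, world axes, zero at the start; "moment": the same for the moment, N m; "grip_width": finger opening in m.
Only numpy, scipy, OpenCV 4.12 (cv2) and the standard library are available. Lean on these libraries where they do the work, as an engineer would, in place of code of your own. Each camera call takes 0.05 s, during which the arm holds its last target. There are 200 camera calls.

## Task

Count the beads on the three dowels of the counting frame: one column is finished with all five beads. Pick up the loose wooden end cap and press it down onto that dowel until it clicks, carry on pressing after the click until it is fully home, and finish still holding the cap by its knob and firmly pushing it down (roughly 10 N): do not let go. Put nothing on the two unfinished dowels, and do not disturb the jar, the tape roll or the screwdriver.

Things in the scene. Friction and masses are not known exactly. Their poses are not given: they have to be found in the camera images.
- cap: the loose turned-wood end cap, about 30 g, standing mouth down on the table; round about its z axis (z up through the knob). Skirt 30 mm diameter, 22 mm high, with a knob on top. Origin: centre of the underside. The mouth is a 16 mm hole through a 3 mm lip, then a 22 mm bore up to the inner roof 18 mm above the origin.
- cap_knob (a point): centre of the cap's knob, on its axis 34 mm above its underside. The knob is straight, 20 mm diameter, from 22 to 46 mm above the underside; the cap is gripped by it. The skirt's top forms a 5 mm ledge around the knob's foot, on which the fingertips may push.
- frame: the counting frame: a shallow card box, 110 x 250 x 30 mm high, fixed, with three upright wooden dowels in a row along its y axis at y = -65, 0 and +65 mm, x = 0. Origin: centre of its underside; z up. Each dowel is 14 mm in diameter, the last 4 mm tapering to 10 mm; its tip is 122 mm above the table.
- middle_tip (a point): tip of the middle dowel. On each dowel four sprung steel bosses stand out 3 mm, 9.5 mm below the tip. A cap meets them with its underside 117 mm above the table; pushing past takes 5 to 10 N, then comes the click: the force drops and the springs draw the cap down with up to 13 N. It is home when its inner roof stops hard on the tip: underside 104 mm above the table, 4 mm above a fifth bead.
- column5: the finished column: five flat round wooden beads (32 mm diameter, 16 mm high each, 80 mm in all) stacked on one of the three dowels; it does not move. Origin: on the dowel's axis at the underside of the lowest bead, 20 mm above the table; z up. Which dowel carries it changes from start to start.
- column4: unfinished column of four such beads (64 mm high) on another dowel; it does not move. Origin as for the finished column.
- column3: unfinished column of three such beads (48 mm high) on the remaining dowel; it does not move. Origin as for the finished column.
- jar: bystander: closed glass jar, 54 mm diameter, 70 mm high; origin at the centre of its underside.
- tape: bystander: empty cardboard tape roll lying flat, 84 mm diameter, 22 mm high; origin at the centre of its underside.
- driver: bystander: screwdriver lying on the table; origin under its middle, x along its length.
Not all that is in view belongs to the job. What is shaped like the cap but green or purple is not meant.

How it is judged:
By the outcome, as a careful person would: the job done as asked, in the order asked, and still so for the second after the job is handed in, while the arm keeps its last pose, push and grip.
It also fails if it takes over 38 s, if anything falls off the work surface, if the arm or the gripper's body presses on something with over 40 N, if the wrist force passes 120 N, or if a joint passes its speed limit or range.

## Working session

There is one attempt and no reset: what is moved stays moved. The work goes in short steps, Python scripts to look and compute and a tool call to move; the robot and the scene stay as the last step left them, time stands still between calls to the robot, and variables do not carry over. Pictures are saved under pics/ and viewed, about 8 in all and at most 12, crops included, and the job is handed in when it is done.

Besides the shell and the picture viewer there is one more tool, called after "Call:" as name(argument=value, ...) on one line, values as JSON. drive_tool: Moves the arm, as the interface text tells. Its arguments: {"type":"object","properties":{"steps":{"type":"array"},"grip_force":{"type":"number"}},"required":["steps"]}

```bash
mkdir -p pics; cat > h.py <<'E'
import numpy as np, cv2, json
from scipy.spatial.transform import Rotation as R
from workcell import monitor, grab_frame, workorder
def cam(name, save=None):
    d=grab_frame(name)
    if save: cv2.imwrite('pics/'+save,cv2.cvtColor(d['frame'],cv2.COLOR_RGB2BGR))
    f=240/np.tan(np.radians(d['vertical_fov'])/2)
    o=np.array(d['orientation'])
    Rm=R.from_euler('xyz',o).as_matrix() if o.shape==(3,) else (o if o.shape==(3,3) else R.from_quat(o).as_matrix())
    c=dict(f=f,cx=d['cx'],cy=d['cy'],k1=d['k1'],R=Rm,p=np.array(d['xyz']))
    np.save('pics/%s.npy'%name,c,allow_pickle=True)
    return d,c
def load(n): return np.load('pics/%s.npy'%n,allow_pickle=True).item()
def proj(c,P):
    q=c['R'].T@(np.array(P)-c['p']); s=q[:2]/q[2]; s=s*(1+c['k1']*(s@s))
    return np.array([c['cx'],c['cy']])+c['f']*s
def ray(c,uv):
    d=(np.array(uv,float)-[c['cx'],c['cy']])/c['f']; s=d.copy()
    for _ in range(30): s=d/(1+c['k1']*(s@s))
    return c['R']@np.array([s[0],s[1],1])
def onz(c,uv,z):
    r=ray(c,uv); return c['p']+r*(z-c['p'][2])/r[2]
E
python3 - <<'E'
from h import *
for n in('side','top'):
    d,c=cam(n,n+'0.png'); print(n,d['orientation'],d['xyz'],c['f'],c['cx'],c['cy'],c['k1'])
print(monitor.observe())
E
```

```text
side [-2.34008683e+00  1.52060015e-03 -1.22393307e-01] [ 0.44099481 -0.84426728  0.9299959 ] 607.156750568078 307.4256120753804 240.56412481360226 0.007783605109052025
top [-3.11358105  0.01524386 -1.57137643] [ 0.50228006 -0.00324245  1.09953562] 521.925519367143 314.51030823135 239.62542122133758 -0.0641254936349572
{'clock': 0.1, 'qpos': array([-1.25217383,  0.52195474, -0.03632932,  1.59995276,  0.02118558,
        1.021081  , -0.11282574]), 'qd': array([-0.00030398, -0.00037893,  0.00064127, -0.00382566,  0.00212221,
       -0.00031398,  0.000223  ]), 'joint_efforts': array([ 2.44640949e-03, -9.28488636e+01,  1.98331788e+00, -3.70538270e+01,
        1.80688634e-02,  5.29280558e-03,  1.39703656e-05]), 'position': array([0.23685583, 0.57807738, 0.24948241]), 'tool_rot': array([-1.57085329e+00,  1.00990456e-03,  1.18193122e+00]), 'force': array([0.45352279, 0.85656278, 0.30614145]), 'moment': array([-0.02050325, -0.00669378,  0.02539932]), 'grip_width': 0.08550325543318404}
```

View pics/side0.png

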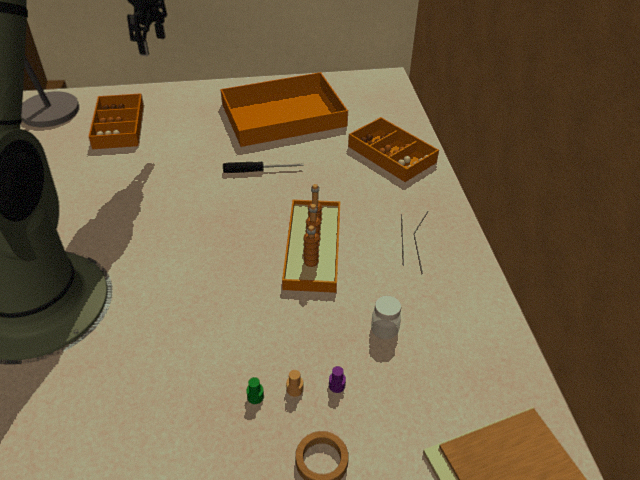

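View pics/top0.png

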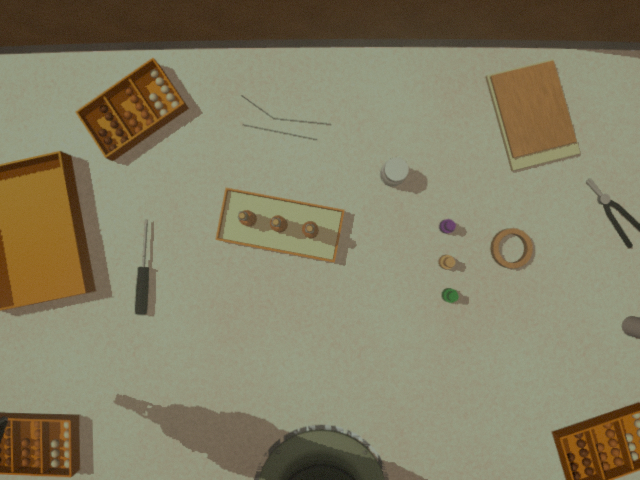

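```bash
python3 - <<'E'
import cv2,numpy as np
s=cv2.imread('pics/side0.png');t=cv2.imread('pics/top0.png')
r=lambda i,k:cv2.resize(i,None,fx=k,fy=k,interpolation=cv2.INTER_CUBIC)
a=r(s[175:300,270:370],4) #400x500
b=r(t[180:270,210:360],2.6)
d=r(t[240:285,430:470],5)
e=r(s[362:402,235:355],3)
o=np.zeros((600,800,3),np.uint8)
for im,x,y in((a,0,0),(b,405,0),(d,405,240),(e,405,470),): 
    im=im[:600-y,:800-x]; o[y:y+im.shape[0],x:x+im.shape[1]]=im
cv2.imwrite('pics/c1.png',o)
E
```

```text
(no output)
```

View pics/c1.png

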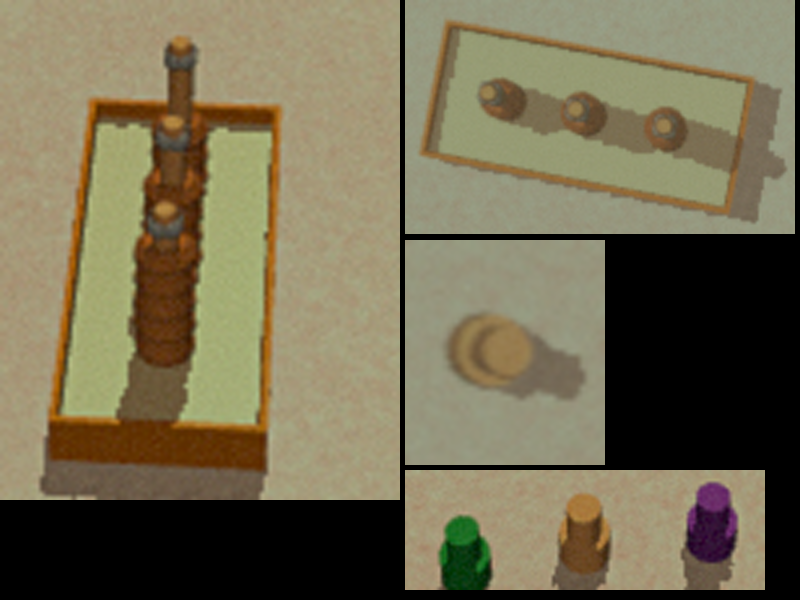

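```bash
cat >> h.py <<'E'
def tri(obs,z=None):
    from scipy.optimize import least_squares
    f=lambda P:np.concatenate([proj(c,P)-uv for c,uv in obs]+([[(P[2]-z)*2000]] if z else []))
    r=least_squares(f,[.5,0,.1]); return r.x.round(4),r.fun.round(1)
E
python3 - <<'E'
from h import *
s,t=load('side'),load('top')
for n,a,b,z in(('near',(310.9,226.9),(309.2,228.1),.122),('mid',(312.9,205.1),(275,222.7),.122),('far',(314.6,185.6),(241.9,215.4),.122),('cap',(294.3,374),(449.6,261.8),.046)):
    print(n,tri([(s,a),(t,b)]),tri([(s,a),(t,b)],z),onz(s,a,z).round(4),onz(t,b,z).round(4))
for n,uv in (('jar',(396,172)),):print(n,onz(t,uv,.07))
E
```

```text
near (array([0.5522, 0.0215, 0.1219]), array([-0.5,  0. ,  0. , -0.5])) (array([0.5522, 0.0215, 0.122 ]), array([-0.5,  0. ,  0. , -0.5, -0. ])) [0.5531 0.0214 0.122 ] [0.5513 0.0216 0.122 ]
mid (array([0.5633, 0.0857, 0.1221]), array([-1. ,  0.1,  0.1, -0.9])) (array([0.5633, 0.0857, 0.122 ]), array([-1. ,  0.1,  0.1, -0.9,  0. ])) [0.5654 0.0857 0.122 ] [0.5616 0.0859 0.122 ]
far (array([0.5762, 0.1484, 0.1215]), array([-0.4,  0. ,  0. , -0.4])) (array([0.5762, 0.1482, 0.122 ]), array([-0.4, -0.1,  0.1, -0.4, -0. ])) [0.577  0.1477 0.122 ] [0.5755 0.1484 0.122 ]
cap (array([ 0.488 , -0.2599,  0.0461]), array([-0.5,  0. ,  0. , -0.6])) (array([ 0.4881, -0.2599,  0.046 ]), array([-0.5,  0. ,  0. , -0.6,  0. ])) [ 0.489  -0.2599  0.046 ] [ 0.4868 -0.2598  0.046 ]
jar [ 0.66501575 -0.14911655  0.07      ]
```

Call:
drive_tool(steps=[45, 26, -31.5, 0, 2, 45, 26, -31.5, 0, 2, 45, 26, -31.5, 0, 2, 45, 26, -31.5, 0, 2, 45, 26, -31.5, 0, 2])

```text
clock: 0.52
position: [0.3677, 0.4191, 0.2498]
tool_rot: [-1.571, 0.0, 1.359]
force: [1.5, 1.0, 0.6]
grip_width: 0.0451
```

Call:
drive_tool(steps=[45, 26, -31.5, 0, 2, 45, 26, -31.5, 0, 2, 45, 26, -31.5, 0, 2, 45, 26, -31.5, 0, 2, 45, 26, -31.5, 0, 2])

```text
clock: 0.93
position: [0.4978, 0.2615, 0.2499]
tool_rot: [-1.571, 0.0, 1.533]
force: [1.2, 0.8, 0.5]
grip_width: 0.0452
```

Call:
drive_tool(steps=[45, 26, -31.5, 0, 2, 45, 26, -31.5, 0, 0, 45, -5, -38, 0, 0, 45, -5, -38, 0, 0, 45, -5, -38, 0, 0])

```text
clock: 1.35
position: [0.5334, 0.0844, 0.2495]
tool_rot: [-1.57, 0.0, 1.566]
force: [0.7, -0.7, 0.9]
grip_width: 0.0448
```

Call:
drive_tool(steps=[45, -5, -38, 0, 0, 45, -5, -38, 0, 0, 45, -5, -38, 0, 0, 45, -5, -38, 0, 0, 45, -5, -38, 0, 0])

```text
clock: 1.77
position: [0.5082, -0.1054, 0.25]
tool_rot: [-1.571, -0.0, 1.566]
force: [1.6, -0.4, 0.1]
grip_width: 0.0451
```

Call:
drive_tool(steps=[45, -5, -38, 0, 0, 45, -5, -38, 0, 0, 45, -5, -38, 0, 0, 45, -5, -35, 0, 0, 45, 0, -5.5, -35, 0])

```text
clock: 2.18
position: [0.4892, -0.2657, 0.2193]
tool_rot: [-1.578, 0.006, 1.559]
force: [1.8, -1.5, -0.9]
grip_width: 0.045
```

Call:
drive_tool(steps=[45, 0, 0, -40, 0, 45, 0, 0, -40, 0, 45, 0, 0, -30, 0, 45, 0, 0, 0, 0, 45, 0, 0, 0, 0])

```text
clock: 2.6
position: [0.4883, -0.258, 0.1045]
tool_rot: [-1.568, -0.001, 1.566]
force: [-0.1, -0.7, 0.4]
grip_width: 0.045
```

```bash
cat > crop.py <<'E'
from h import *
import sys
# name, then side crop centre, top crop centre, z known points
def pair(name,sc,tc,k=5,w=80,h=100):
    s,_=cam('side');t,_=cam('top'); o=[]
    for d,(u,v) in((s,sc),(t,tc)):
        im=cv2.cvtColor(d['frame'],cv2.COLOR_RGB2BGR)[v-h//2:v+h//2,u-w//2:u+w//2]
        o.append(cv2.resize(im,None,fx=k,fy=k,interpolation=cv2.INTER_CUBIC))
    cv2.imwrite('pics/'+name,np.hstack(o)); print(monitor.observe()['position'],monitor.observe()['force'])
E
python3 -c "
from crop import *
pair('c2.png',(295,375),(449,262))"
```

```text
[ 0.48979737 -0.25861692  0.10683452] [ 0.72044127 -0.32098799 -0.17449528]
```

View pics/c2.png

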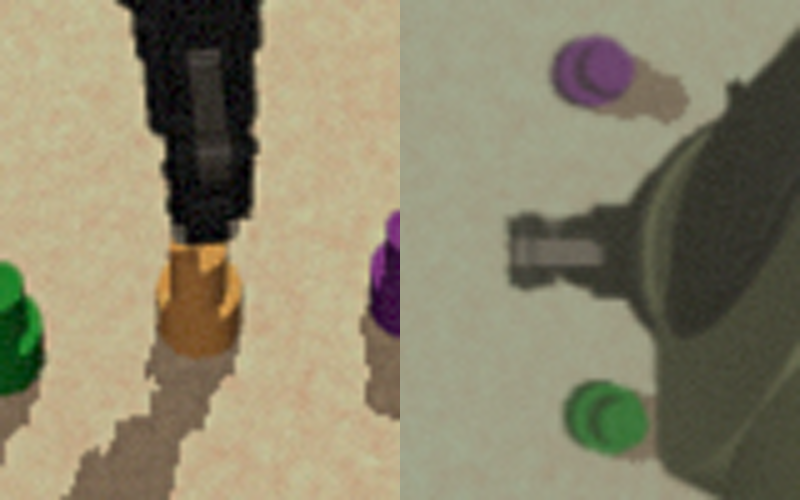

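Call:
drive_tool(steps=[45, -1, -1.5, -25, 0, 45, 0, 0, -25, 0, 45, 0, 0, -10, 0, 45, 0, 0, 0, 0, 30, 0, 0, 0, 0], grip_force=60)

```text
clock: 3.12
position: [0.4885, -0.2599, 0.0464]
tool_rot: [-1.572, 0.0, 1.566]
force: [0.5, -0.9, 0.5]
grip_width: 0.0345
```

Call:
drive_tool(steps=[10, 0, 0, 0, 0, 10, 0, 0, 0, 0, 10, 0, 0, 0, 0, 10, 0, 0, 0, 0, 10, 0, 0, 0, 0])

```text
clock: 3.53
position: [0.4889, -0.2602, 0.0468]
tool_rot: [-1.573, 0.001, 1.566]
force: [-0.6, 0.4, 8.7]
grip_width: 0.0178
```

Call:
drive_tool(steps=[10, 0, 0, 5, 0, 10, 0, 0, 10, 0, 10, 0, 0, 30, 0, 10, 0, 0, 35, 0, 10, 0, 0, 35, 0])

```text
clock: 3.95
position: [0.4876, -0.2596, 0.1625]
tool_rot: [-1.571, 0.0, 1.566]
force: [0.9, -0.1, 0.8]
grip_width: 0.0176
```

Call:
drive_tool(steps=[10, 0, 0, 25, 0, 10, 0, 0, 0, 0, 10, 0, 0, 0, 0, 10, 0, 0, 0, 0, 10, 0, 0, 0, 0])

```text
clock: 4.37
position: [0.4875, -0.2594, 0.1846]
tool_rot: [-1.57, -0.0, 1.566]
force: [0.8, 0.5, -0.9]
grip_width: 0.0174
```

```bash
python3 -c "
from crop import *
P=proj(load('side'),[.489,-.26,.17]).astype(int);Q=proj(load('top'),[.489,-.26,.17]).astype(int);print(P,Q)
pair('c3.png',tuple(P),tuple(Q))"
```

```text
[293 329] [466 261]
[ 0.48753686 -0.2594819   0.1842824 ] [-0.23123002  0.0172594  -0.6221662 ]
```

View pics/c3.png

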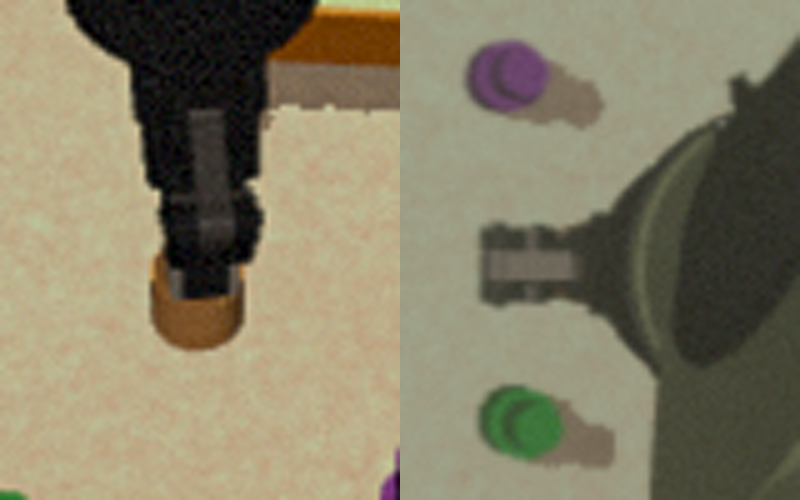

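```bash
python3 -c "
from h import *
s=load('side')
# side column only (y known): skirt axis point mid-height, v irrelevant
for x in (.486,.4875,.489):
  print(x,proj(s,[x,-.2595,.153]).round(1),proj(s,[x,-.2595-.015,.1415]).round(1), proj(s,[x,-.2595,.1845]).round(1))
for x in (.55,.552,.554): print(proj(s,[x,.0217,.122]).round(1))
"
```

```text
0.486 [291.3 335.7] [292.4 347.8] [290.9 323.3]
0.4875 [292.2 335.6] [293.4 347.7] [291.8 323.2]
0.489 [293.2 335.5] [294.3 347.6] [292.8 323.1]
[309.3 226.9]
[310.3 226.9]
[311.3 226.8]
```

Call:
drive_tool(steps=[10, 4, 17.5, 0, 0, 10, 8, 35, 0, 0, 10, 8, 35, 0, 0, 10, 8, 35, 0, 0, 10, 8, 35, 0, 0])

```text
clock: 4.88
position: [0.5237, -0.1006, 0.1844]
tool_rot: [-1.57, -0.0, 1.566]
force: [1.3, -1.1, 0.2]
grip_width: 0.0178
```

Call:
drive_tool(steps=[10, 8, 35, 0, 0, 10, 8, 35, 0, 0, 10, 8, 35, 0, 0, 10, 5, 18.5, 0, 0, 10, 0, 0, 0, 0])

```text
clock: 5.3
position: [0.5533, 0.0264, 0.1842]
tool_rot: [-1.57, -0.002, 1.572]
force: [-0.3, 0.5, 0.1]
grip_width: 0.0179
```

Call:
drive_tool(steps=[10, 0, 0, -4, 0, 10, 0, 0, -4, 0, 10, 0, 0, -4, 0, 10, 0, 0, 0, 0, 10, 0, 0, 0, 0])

```text
clock: 5.72
position: [0.5527, 0.0204, 0.1726]
tool_rot: [-1.57, 0.0, 1.565]
force: [0.1, -0.4, 0.9]
grip_width: 0.0177
```

```bash
python3 -c "
from crop import *
s=load('side');t=load('top')
print(proj(s,[.5525,.0218,.13]),proj(t,[.5525,.0218,.14]))
pair('c4.png',(310,220),(310,228))"
```

```text
[310.58046264 223.78895615] [308.83836218 226.96754429]
[0.55293192 0.0208351  0.17302397] [-0.88500743  0.06049259  0.71599786]
```

View pics/c4.png

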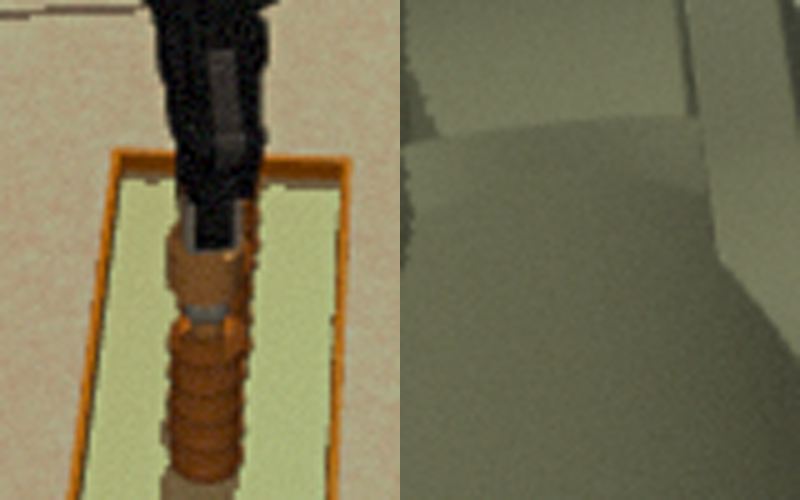

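Call:
drive_tool(steps=[10, 0, 1, -2, 0, 10, 0, 0, -2, 0, 10, 0, 0, -2, 0, 10, 0, 0, -2, 0, 10, 0, 0, 0, 0])

```text
clock: 6.23
position: [0.5528, 0.0223, 0.1645]
tool_rot: [-1.57, 0.0, 1.566]
force: [0.7, -0.2, -0.2]
grip_width: 0.0176
```

Call:
drive_tool(steps=[10, 0, 0, -1, 0, 10, 0, 0, -1, 0, 10, 0, 0, -1, 0, 10, 0, 0, 0, 0, 10, 0, 0, 0, 0])

```text
clock: 6.65
position: [0.5534, 0.0221, 0.1624]
tool_rot: [-1.572, 0.0, 1.566]
force: [-0.3, -1.3, 5.7]
grip_width: 0.0177
```

Call:
drive_tool(steps=[10, 0, 0, -0.5, 0, 10, 0, 0, -0.5, 0, 10, 0, 0, 0, 0, 10, 0, 0, 0, 0, 10, 0, 0, 0, 0])

```text
clock: 7.07
position: [0.5536, 0.0222, 0.1616]
tool_rot: [-1.572, 0.0, 1.566]
force: [-0.2, -0.8, 7.4]
grip_width: 0.0177
```

Call:
drive_tool(steps=[10, 0, 0, -0.5, 0, 10, 0, 0, -0.5, 0, 10, 0, 0, 0, 0, 10, 0, 0, 0, 0, 10, 0, 0, 0, 0])

```text
clock: 7.48
position: [0.5535, 0.0221, 0.1605]
tool_rot: [-1.572, 0.0, 1.566]
force: [-0.0, -0.2, 6.5]
grip_width: 0.0177
```

Call:
drive_tool(steps=[10, 0, 0, -0.5, 0, 10, 0, 0, -0.5, 0, 10, 0, 0, -0.5, 0, 10, 0, 0, -0.5, 0, 10, 0, 0, 0, 0])

```text
clock: 7.9
position: [0.5531, 0.0221, 0.158]
tool_rot: [-1.571, 0.0, 1.566]
force: [1.5, -2.5, 0.2]
grip_width: 0.0176
```

Call:
drive_tool(steps=[10, 0, 0, -0.5, 0, 10, 0, 0, -0.5, 0, 10, 0, 0, -0.5, 0, 10, 0, 0, -0.5, 0, 10, 0, 0, 0, 0])

```text
clock: 8.32
position: [0.5528, 0.0222, 0.1556]
tool_rot: [-1.57, 0.0, 1.566]
force: [3.4, -3.8, -7.1]
grip_width: 0.0175
```

Call:
drive_tool(steps=[10, 0.5, -0.5, -0.5, 0, 10, 0, 0, -1, 0, 10, 0, 0, -1, 0, 10, 0, 0, -1, 0, 10, 0, 0, 0, 0])

```text
clock: 8.73
position: [0.5532, 0.022, 0.1523]
tool_rot: [-1.57, -0.0, 1.566]
force: [0.1, -0.7, -2.5]
grip_width: 0.0175
```

Call:
drive_tool(steps=[10, 0, 0, -0.5, 0, 10, 0, 0, -0.5, 0, 10, 0, 0, -0.5, 0, 10, 0, 0, -0.5, 0, 10, 0, 0, 0, 0])

```text
clock: 9.15
position: [0.5536, 0.0219, 0.1508]
tool_rot: [-1.571, -0.0, 1.566]
force: [-0.9, -0.9, 6.0]
grip_width: 0.0173
```

Call:
drive_tool(steps=[10, 0, 0, -0.3, 0, 10, 0, 0, 0, 0, 10, 0, 0, 0, 0, 10, 0, 0, 0, 0, 10, 0, 0, 0, 0])

```text
clock: 9.57
position: [0.5536, 0.0219, 0.1507]
tool_rot: [-1.571, -0.0, 1.566]
force: [-1.8, -0.0, 9.1]
grip_width: 0.0175
```

Call:
drive_tool(steps=[10, 0, 0, -0.3, 0, 10, 0, 0, 0, 0, 10, 0, 0, 0, 0, 10, 0, 0, 0, 0, 10, 0, 0, 0, 0])

```text
clock: 9.98
position: [0.5537, 0.0219, 0.1507]
tool_rot: [-1.572, -0.0, 1.566]
force: [-4.9, -0.1, 14.1]
grip_width: 0.0178
```

```bash
python3 -c "
from crop import *
pair('c5.png',(310,220),(310,228),6,60,80)"
```

```text
[0.55363117 0.02189615 0.15066967] [-3.8974245  -0.33563791 14.47077438]
```

View pics/c5.png

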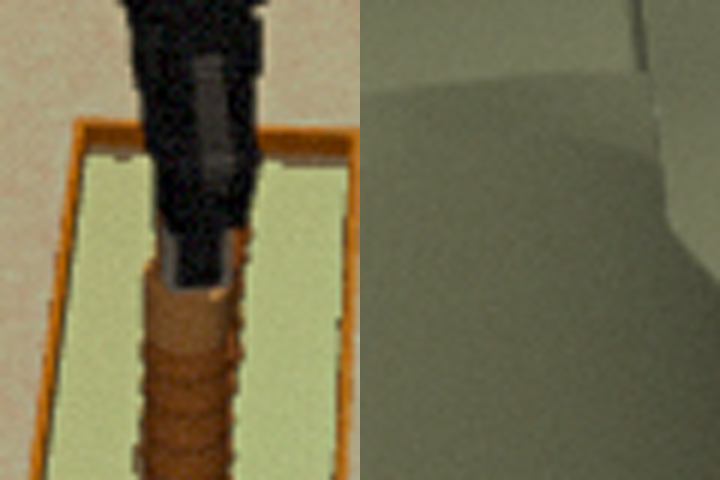

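Call:
drive_tool(steps=[10, -0.3, 0, 0.2, 0, 10, 0, 0, 0, 0, 10, 0, 0, 0, 0, 10, 0, 0, 0, 0, 10, 0, 0, 0, 0])

```text
clock: 10.5
position: [0.5535, 0.0219, 0.1507]
tool_rot: [-1.572, -0.0, 1.566]
force: [-1.8, 0.5, 10.2]
grip_width: 0.0176
```

```bash
python3 -c "
from h import *
s=load('side');c=np.array([.5528,.0215,0])
v=(s['p']-c)[:2];v/=np.hypot(*v)
for z in (.1,.104,.108,.112):
  a=c+[*(v*.015),z];print(z,(proj(s,a)-[280,180])*6)
print('bead top front',(proj(s,c+[*(v*.016),.1])-[280,180])*6)
print(monitor.observe()['force'])
"
```

```text
0.1 [184.208972   361.73830718]
0.104 [184.23629067 352.94432162]
0.108 [184.26373909 344.10914413]
0.112 [184.2913182  335.23248217]
bead top front [184.20237662 363.86147458]
[-1.84676481  0.48589956 10.24576107]
```

```bash
python3 -c "
from h import *
print(workorder.job_done()); o=monitor.observe(); print(o['clock'],o['force'],o['position'],o['grip_width'])"
```

```text
the job is handed in; nothing more can be done
None
the job is handed in; nothing more can be done
```

The wooden cap is fully home on the five-bead dowel, the one at the frame's −y end. The arm is still holding it by the knob and pushing down.

- **Click:** the push peaked at about 7 N in the readings. It then reversed to −7 N as the springs drew the cap down.
- **Home:** the tool stopped hard at z = 0.1507 m and did not move as the push rose from 9 to 14 N. In the side picture the skirt's lower edge sat at row 352. I had predicted row 353 for an underside 104 mm above the table.
- **Final push:** I eased it to a steady 10.2 N just before handing in, at about 10.5 s on the clock.
- **Not checked:**
  - The finger opening read 17.6 mm on the 20 mm knob. I took this as an offset, because the picture showed the cap firmly held.
  - The arm blocked the top camera over the dowel, so I judged the final fit from the side view and the forces only.
  - I took no full picture at the end. The jar, tape roll and screwdriver were clear of the path, but I did not look at them again.

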